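# Grip a logic board in its holder and lock the jaw

### The arm

A 7-joint arm with a two-finger parallel gripper is mounted at the origin on the work surface. World frame = base frame: x ahead of the robot, y to its left, z up, the work surface at z = 0. Lengths are in mm, angles in degrees, forces in N, time in s.
With the tool pointing down it reaches from about 425 to 875 mm from the base axis. Payload 9.9 kg.
Tool frame: the origin (TCP) lies midway between the tips of the shut fingers; the grasp point (between the pads) lies 19 mm behind it; z points along the fingers, y is the line along which they close (so a half turn about z gives the same grasp; the last joint's range is limited). The gripper opens to 85 mm and grips with 20 to 120 N. Pads are 22 mm wide; open, the fingers measure 114 mm over their backs; the gripper's body (76 mm by 85 mm) begins 54 mm behind the grasp point. The pads swing forward as they close: fully open they stand 13 mm farther back than shut.
Start: joints at [65.959, 32.985, 1.427, 82.34, -0.859, 64.687, -3.237], TCP at [222.434, -637.301, 231.289] pointing down, gripper open.
Joint ranges: [-157.87, 157.87], [-19.46, 123.44], [-87.15, 90], [11.01, 140.99], [-62.26, 242.26], [9.8, 113.94], [-161.44, 161.44]. Speed limits (degrees/s): [127.2, 127.2, 172.46, 172.46, 180, 180, 180].

### API

Orientations are given as [roll, pitch, yaw] about the fixed x, y, z axes, in that order (R = Rz(yaw) Ry(pitch) Rx(roll)).
In Python, from station import arm gives the robot as it stands.
- The arm moves only by the tool play_rows, never from a script. Its argument "moves" is one flat list of numbers, 7 for each row, row after row: the turn, a rotation vector about the tool's x, y, z in rad, then the shift along the tool's x, y, z in cm, then the gripper command: -1 is fully open, 1 is shut, values between are in proportion. A call has 1 to 5 rows; each row shifts and turns the commanded pose from where the row before left it, along the tool's axes as they then stand; what a row does not reach is not made up. A row lasts 1/12 s, in which the tool goes at most 41.7 mm and 7.16 degrees, less where a joint would pass 70% of its speed; a pose out of reach is approached as far as the arm can. A call with a gripper value outside its range is refused whole. The fingers move at their own pace and stop on an object; "newtons" is the grip in N (left out, the last holds). Time passes only in rows, so rows that do not move let the fingers close. It gives the time, the measured TCP pose, the force, the opening and the grip force at its end, in the units of the state.
- arm.get_obs(): the state, without advancing time (a new reading comes with each control period).
- arm.snapshot(name): name is "scene" or "top" or "wrist"; returns the picture (400x640x3 uint8, blue, green, red); there is no depth.
- arm.camera_info(name): a dict with "intrinsics" (3x3 intrinsics, pixels), "world_from_camera" (4x4, takes a point from camera to world coordinates). Camera axes: x right, y down, z forward; pixel columns grow to the right and rows downward; lengths in mm; the calibration is good to about 2 mm. A picture is of the moment at which its call begins: read the wrist's pose just before it. camera_info takes no time and is no camera call; for the wrist camera it gives the pose at the moment of the call.
- arm.hand_in(): hands the job in; it is judged then, once.
The state is a dict: "t": time; "q": joint angles; "qvel": joint speeds; "joint_torque": joint torques, N m; "tcp_pos": TCP position; "tool_rot": TCP orientation; "contact_force": force on the tool from outside, world axes, zero at the start; "wrist_torque": the same for the moment, N m; "opening": finger opening in mm; "finger_force": force on a finger pad.
Only numpy, scipy, OpenCV 4.12 (cv2) and the standard library are available. Lean on these libraries where they do the work, as an engineer would, in place of code of your own. Each camera call takes 0.05 s, during which the arm holds its last target. There are 200 camera calls.

### The job

The logic board is lying loose in the board holder on the repair bench. Slide the holder's movable jaw up so that the board is gripped between the two jaws with no gap at either edge, then lock the jaw with its black hand knob: turn the knob clockwise until it bites and suddenly gets stiff, give it one further quarter turn and no more, and let go. Leave the other things on the bench where they lie.

Things in the scene. Friction and masses are not known exactly. Their poses are not given: they have to be found in the camera images.
- holder: Fixed aluminium board holder, plate 120 x 370 x 10 mm; origin: centre of the plate's underside, on the bench; y along its length. Fixed jaw at the +y end: face at y = 160, 110 wide, top at z = 40. Two cross rests (y 27 to 41 and 144 to 160) carry the board at z = 22. In the -y half two guide rails (tops z = 16, inner faces x = -26.5 and 26.5) form the sliding jaw's channel.
- strip: Black plastic wear strip, 48 x 172 mm, on the channel floor under the sliding jaw (y -178 to -6 of the holder); origin: centre of its top face, about 13 mm above the bench, not exactly known. The locked jaw is squeezed down on it.
- jaw: Loose steel sliding jaw, 0.5 kg, lying on the strip; slides along the holder's y while the knob is slack. Slotted bar 50 wide, 140 long, 10 thick; origin: centre of its underside, y towards the board. Its nose, 70 wide, front face at y = 70, from 6 to 24 mm above the underside, meets the board's edge. The slot allows all the travel needed.
- jaw_tab (a point): Centre of the rear (-y) face of the sliding jaw's upturned thumb tab: 40 wide, 8 thick, 18 tall from the jaw's underside; this point is 70 mm behind the jaw's origin and about 22 mm above the bench. Push here towards the board (+y of the holder): jaw and board slide at 3 to 6 N, and the force climbs once the board is up against the fixed jaw.
- board: Loose logic board, about 0.3 kg, 100 wide (x), 150 long (y), 3 thick, heat sink and connectors up to 25 mm above its underside; origin: centre of its underside. It starts some mm short of the fixed jaw, with a larger gap (up to 30 mm) to the sliding jaw. Gripped: board centre at y = 85 of the holder, jaw origin 145 mm behind the board's.
- knob_grip (a point): Point on the vertical axis of the black hand knob (y = -70 of the holder), 52 mm above the bench, at mid height of its grip; fixed to the holder, does not turn. Knob: round, fluted rim, 50 mm across, grip from 37 to 65 mm above the bench; below it a 22 mm neck, and a 38 mm steel flange that bears on the jaw.
- knob_seat (a point): Point on the same axis where the flange bears on the jaw, 23 mm above the bench. Clockwise from above tightens, 3 mm a turn. It starts slack and bites after 1.0 to 4.5 rad, different each time, not to be seen. Slack it turns with about 0.03 Nm; from the bite the torque climbs by about 0.3 Nm per rad, to about 0.5 Nm a quarter turn on. It stays where it is left.
- drive: Bystander: hard drive, 102 x 147 x 26 mm; origin at the centre of its underside.
- fan: Bystander: flat black blower fan, 84 mm round with a duct, 14 mm high; origin under the rotor.
- screwdriver: Bystander: screwdriver with a green handle, 170 mm long, 26 mm high; origin under its middle.
- screw_tray: Bystander: grey two-part screw tray, 85 x 120 x 22 mm; origin at the centre of its underside.
- spray_can: Bystander: upright spray can, 60 mm across, 180 mm tall; origin at the centre of its underside.
- bracket: Bystander: flat black plastic bracket, 60 x 150 x 12 mm; origin about the middle of its underside.
Things that resemble listed ones, but are neither listed nor needed, are in the scene too. What is shaped like the board but pink or purple is not meant.

How it is judged:
By the outcome, as a careful person would: the job done as asked, in the order asked, and still so for the second after the job is handed in, with the robot touching nothing.
It also fails if it takes over 72 s, if anything falls off the work surface, if the arm or the gripper's body presses on something with over 40 N, if the wrist force passes 120 N, or if a joint passes its speed limit or range.

## Working session

There is one attempt and no reset: what is moved stays moved. The work goes in short steps, Python scripts to look and compute and a tool call to move; the robot and the scene stay as the last step left them, time stands still between calls to the robot, and variables do not carry over. Pictures are saved under pics/ and viewed, at most 10 in all, crops included, and the job is handed in when it is done.

Besides the shell and the picture viewer there is one more tool, called after "Request:" as name(argument=value, ...) on one line, values as JSON. play_rows: Moves the arm, as the interface text tells. Its arguments: {"type":"object","properties":{"moves":{"type":"array","items":{"type":"number"}},"newtons":{"type":"number"}},"required":["moves"]}

```bash
mkdir -p pics; python3 - <<'E'
from station import arm
import cv2,numpy as np
np.set_printoptions(precision=2,suppress=True)
for n in ("top","scene"):
    cv2.imwrite(f"pics/{n}0.png",arm.snapshot(n)); i=arm.camera_info(n); print(n,i["intrinsics"],i["world_from_camera"])
o=arm.get_obs(); print(o)
E
```

```text
top [[507.96   0.   312.45]
 [  0.   507.96 198.62]
 [  0.     0.     1.  ]] [[   0.03   -1.      0.06  428.28]
 [  -1.     -0.03    0.03   50.45]
 [  -0.03   -0.06   -1.   1242.52]
 [   0.      0.      0.      1.  ]]
scene [[397.23   0.   320.66]
 [  0.   397.23 203.64]
 [  0.     0.     1.  ]] [[ -0.71   0.52  -0.47 985.44]
 [  0.7    0.53  -0.48 566.09]
 [  0.    -0.67  -0.74 831.  ]
 [  0.     0.     0.     1.  ]]
{'t': 0.1, 'q': array([65.96, 33.03,  1.42, 82.38, -0.86, 64.69, -3.24]), 'qvel': array([ 0.02, -0.04,  0.02, -0.2 ,  0.13, -0.08, -0.07]), 'joint_torque': array([  0.01, -76.73,   2.26, -28.66,   0.02,   0.01,   0.  ]), 'tcp_pos': array([ 222.28, -636.91,  230.53]), 'tool_rot': array([-179.91,    0.  ,   19.24]), 'contact_force': array([-0.03,  0.1 ,  0.53]), 'wrist_torque': array([ 0.  ,  0.  , -0.02]), 'finger_force': 0.0, 'opening': 85.3302492006295}
```

View pics/top0.png

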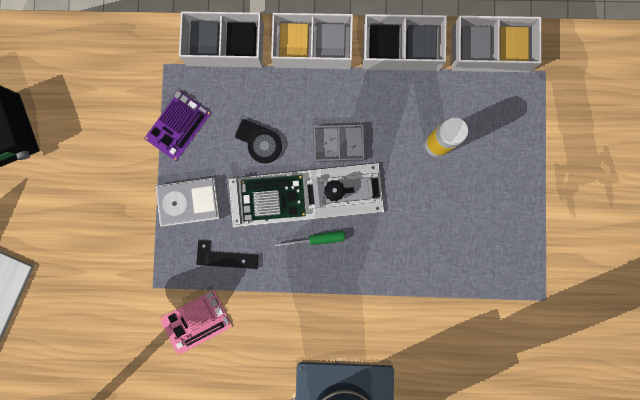

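View pics/scene0.png

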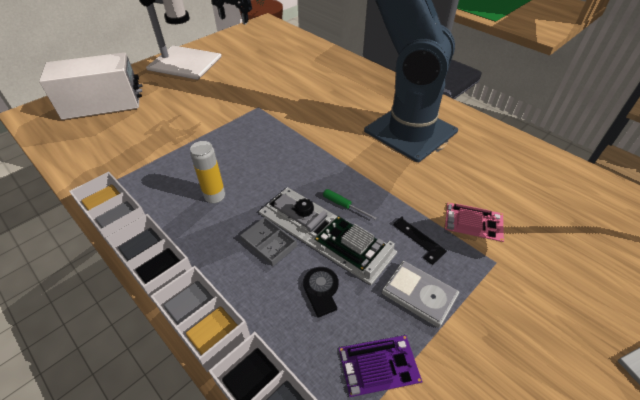

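The top view shows the holder from about (230,200), the fixed-jaw end, to (383,188), the tab end. The knob is at (335,190) and the green board at (272,197). I'll zoom in and project these points.

```bash
cat > h.py <<'E'
import numpy as np,cv2
from station import arm
np.set_printoptions(precision=1,suppress=True)
def ray(n,uv,z,info=None):
    i=info or arm.camera_info(n);K=i["intrinsics"];T=i["world_from_camera"]
    d=T[:3,:3]@np.linalg.solve(K,[uv[0],uv[1],1]);c=T[:3,3]
    return c+d*(z-c[2])/d[2]
def proj(n,p,info=None):
    i=info or arm.camera_info(n);K=i["intrinsics"];T=i["world_from_camera"]
    q=K@(T[:3,:3].T@(np.array(p)-T[:3,3]));return q[:2]/q[2]
E
python3 - <<'E'
from h import *
im=cv2.imread("pics/top0.png")
cv2.imwrite("pics/crop0.png",cv2.resize(im[150:240,220:395],None,fx=4.5,fy=4.5,interpolation=cv2.INTER_CUBIC))
print("knob",ray("top",(335,190),65))
E
```

```text
knob [525.4  36.3  65. ]
```

View pics/crop0.png

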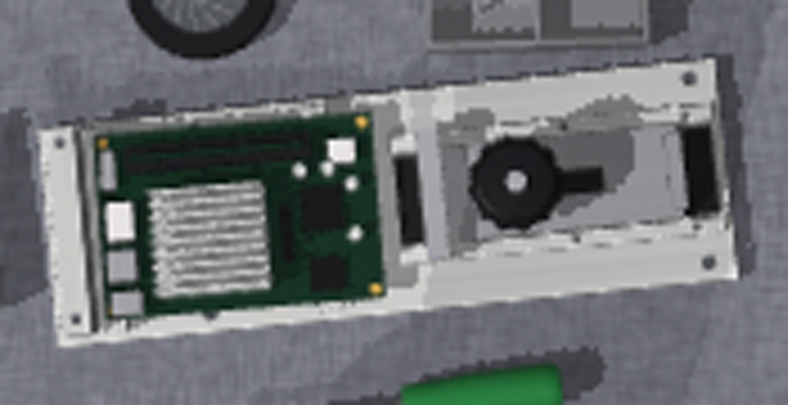

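The crop shows the plate corners at about (40,128), (715,60), (738,277) and (60,345). The knob is at (514,181), the tab's rear edge near x≈684 and the jaw nose near x≈430. The gap between board and nose runs from x≈382 to 415.

```bash
python3 - <<'E'
from h import *
f=lambda u,v,z: ray("top",(220+u/4.5-.4,150+v/4.5-.4),z)
A,B,C,D=[f(*p,10) for p in((40,128),(715,60),(738,277),(60,345))]
print(A,B,C,D)
print("len",np.linalg.norm(A-B),np.linalg.norm(C-D),"w",np.linalg.norm(A-D),np.linalg.norm(B-C))
ctr=(A+B+C+D)/4; y=(A+D-B-C)[:2]; y/=np.linalg.norm(y); x=np.array([y[1],-y[0]])
print("ctr",ctr,"yawdir of y",np.degrees(np.arctan2(y[1],y[0])))
k=f(514,181,65)
L=lambda p:np.array([(p-ctr)[:2]@x,(p-ctr)[:2]@y])
print("knob",k,L(k),"expected",ctr[:2]-70*y)
print("tab rear",L(f(684,170,31)),"nose front",L(f(415,170,37)),"board edges",L(f(382,210,25)),L(f(95,230,25)))
print("tab xyz",f(684,172,31))
E
```

```text
[552.7 297.1  10. ] [598.7 -68.5  10. ] [481.6 -83.1  10. ] [435.1 281.7  10. ]
len 368.48635254729993 367.71883109980973 w 118.67246911968837 118.00389877069397
ctr [517.  106.8  10. ] yawdir of y 97.21944945745442
knob [525.8  39.   65. ] [  0.1 -68.4] expected [525.8  37.4]
tab rear [  -0.3 -159.3] nose front [ 13.5 -17.4] board edges [-5.   2.5] [ -0.3 156.8]
tab xyz [535.6 -51.2  31. ]
```

Scale checks out: plate 368×118, knob on axis at y = -68. The jaw needs about 29 mm of travel. I'll move to behind the tab.

Request:
play_rows(moves=[0,0,0,2.4,-2.05,0,1,0,0,0,2.4,-2.05,0,1,0,0,0,2.4,-2.05,0,1,0,0,0,2.4,-2.05,0,1,0,0,0,2.4,-2.05,0,1], newtons=30)

```text
t: 0.52
tcp_pos: [302.3, -499.4, 230.9]
tool_rot: [-180.0, 0.0, 19.2]
contact_force: [1.6, -0.1, -0.8]
opening: 25.5
finger_force: 0.0
```

Request:
play_rows(moves=[0,0,0,2.4,-2.05,0,1,0,0,0,2.4,-2.05,0,1,0,0,0,2.4,-2.05,0,1,0,0,0,2.4,-2.05,0,1,0,0,0,2.4,-2.05,0,1])

```text
t: 0.93
tcp_pos: [381.9, -363.1, 231.1]
tool_rot: [-180.0, 0.0, 19.2]
contact_force: [0.4, 0.6, -1.1]
opening: -0.2
finger_force: 0.0
```

Request:
play_rows(moves=[0,0,0,2.4,-2.05,0,1,0,0,0,2.4,-2.05,0,1,0,0,0,2.4,-2.05,0,1,0,0,0,2.4,-2.05,0,1,0,0,0,2.4,-2.05,0,1])

```text
t: 1.35
tcp_pos: [461.3, -226.9, 231.2]
tool_rot: [-180.0, 0.0, 19.2]
contact_force: [1.1, -0.0, 0.4]
opening: 0.3
finger_force: 0.0
```

Request:
play_rows(moves=[0,0,0,2.4,-2.05,0,1,0,0,0,2.4,-2.05,0,1,0,0,0,2.4,-2.05,0,1,0,0,0,2.4,-2.05,0,1,0,0,0,2.4,-2.05,0,1])

```text
t: 1.77
tcp_pos: [540.9, -90.6, 231.1]
tool_rot: [-180.0, 0.0, 19.2]
contact_force: [0.4, -0.7, 0.2]
opening: 0.1
finger_force: 0.0
```

Request:
play_rows(moves=[0,0,-0.124,0,0,0,1,0,0,-0.124,0,0,0,1,0,0,-0.124,0,0,0,1,0,0,-0.124,0,0,0,1,0,0,-0.124,0,0,0,1])

```text
t: 2.18
tcp_pos: [540.3, -91.9, 230.9]
tool_rot: [-180.0, 0.0, 55.1]
contact_force: [-0.0, 0.6, -0.3]
opening: 0.2
finger_force: 0.0
```

Request:
play_rows(moves=[0,0,-0.124,0,0,0,1,0,0,-0.124,0,0,0,1,0,0,-0.124,0,0,0,1,0,0,-0.124,0,0,0,1,0,0,-0.124,0,0,0,1])

```text
t: 2.6
tcp_pos: [540.2, -92.1, 231.0]
tool_rot: [-180.0, -0.0, 90.6]
contact_force: [-0.3, 0.3, -0.3]
opening: -0.1
finger_force: 0.0
```

Request:
play_rows(moves=[0,0,-0.12,0,0,0,1,0,0,0,0,0,0,1])

```text
t: 2.77
tcp_pos: [540.2, -92.2, 231.0]
tool_rot: [-180.0, -0.0, 97.5]
contact_force: [-0.6, -1.0, -0.6]
opening: 0.3
finger_force: 0.0
```

```bash
python3 - <<'E'
from h import *
o=arm.get_obs();print(o["q"],o["wrist_torque"])
i=arm.camera_info("wrist");im=arm.snapshot("wrist");cv2.imwrite("pics/w1.png",im)
np.savez("w1.npz",**i); print(i["world_from_camera"],i["intrinsics"])
E
```

```text
[ 22.4  23.5 -25.3 101.1  11.6  58.    0.2] [-0. -0.  0.]
[[  1.    0.1   0.  530.6]
 [  0.1  -1.   -0.3 -20.9]
 [ -0.    0.3  -1.  373.1]
 [  0.    0.    0.    1. ]] [[346.8   0.  318.8]
 [  0.  346.8 200.5]
 [  0.    0.    1. ]]
```

View pics/w1.png

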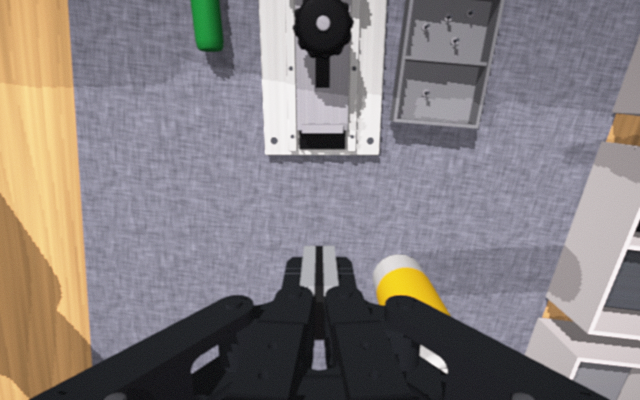

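The wrist view is aligned with the holder. The plate end corners are at (266,155) and (380,154), the tab's rear edge at about (322,132) and the knob at (323,23).

```bash
python3 - <<'E'
from h import *
i=dict(np.load("w1.npz"))
a,b,k,t=[ray("",p,z,i) for p,z in(((266,155),10),((380,154),10),((323,23),65),((322,133),31))]
print(a,b,np.linalg.norm(a-b),(a+b)/2,"knob",k,"tab",t)
m=(a+b)/2; d=(k-m)[:2];print(np.linalg.norm(d),np.degrees(np.arctan2(d[1],d[0])), np.degrees(np.arctan2(*(b-a)[1::-1])))
im=cv2.imread("pics/w1.png");print(im[100:160:2,322].mean(1))
E
```

```text
[483.  -85.3  10. ] [601.6 -68.6  10. ] 119.75539445481104 [542.3 -77.   10. ] knob [526.3  36.7  65. ] tab [537.9 -53.1  31. ]
114.81632460026715 97.9929721346465 8.010418527732798
[163.7 196.7 203.3 202.3 201.  202.7 201.  202.  201.3 200.  202.  199.7
 186.  204.  201.3 202.7 184.3  32.7  19.7  21.3  20.   23.3  15.7  17.7
  46.7 151.3 195.3 192.   89.7  90.7]
```

Request:
play_rows(moves=[0,0,0,0,0.3,3,1,0,0,0,0,0,4,1,0,0,0,0,0,4,1,0,0,0,0,0,4,1,0,0,0,0,0,3,1])

```text
t: 3.23
tcp_pos: [542.3, -91.7, 48.5]
tool_rot: [-179.9, -0.0, 96.9]
contact_force: [0.7, 0.1, 0.2]
opening: 0.0
finger_force: 0.0
```

Request:
play_rows(moves=[0,0,0,0,0,2,1,0,0,0,0,0,1,1,0,0,0,0,0,0,1,0,0,0,0,0,0,1])

```text
t: 3.57
tcp_pos: [543.8, -91.5, 21.7]
tool_rot: [-180.0, 0.0, 97.1]
contact_force: [1.3, -0.3, 0.9]
opening: 0.3
finger_force: 0.0
```

Request:
play_rows(moves=[0,0,0,0.6,0,0,1,0,0,0,0.6,0,0,1,0,0,0,0.5,0,0,1,0,0,0,0.4,0,0,1,0,0,0,0.3,0,0,1])

```text
t: 3.98
tcp_pos: [540.8, -66.9, 22.0]
tool_rot: [179.9, 0.0, 97.2]
contact_force: [-0.3, -0.6, -0.2]
opening: 0.1
finger_force: 0.0
```

Request:
play_rows(moves=[0,0,0,0.2,0,0,1,0,0,0,0.2,0,0,1,0,0,0,0.2,0,0,1,0,0,0,0.2,0,0,1,0,0,0,0.2,0,0,1])

```text
t: 4.4
tcp_pos: [539.4, -58.8, 21.4]
tool_rot: [180.0, 0.1, 97.1]
contact_force: [1.6, -5.0, 2.8]
opening: 0.3
finger_force: 2.1
```

Request:
play_rows(moves=[0,0,0,0.2,0,0,1,0,0,0,0.2,0,0,1,0,0,0,0.2,0,0,1,0,0,0,0.2,0,0,1,0,0,0,0.2,0,0,1])

```text
t: 4.82
tcp_pos: [538.1, -48.0, 21.4]
tool_rot: [180.0, 0.0, 97.2]
contact_force: [1.0, -4.6, 4.4]
opening: 0.3
finger_force: 2.4
```

Request:
play_rows(moves=[0,0,0,0.2,0,0,1,0,0,0,0.2,0,0,1,0,0,0,0.2,0,0,1,0,0,0,0.2,0,0,1,0,0,0,0.1,0,0,1])

```text
t: 5.23
tcp_pos: [536.8, -39.1, 21.4]
tool_rot: [-180.0, 0.0, 97.2]
contact_force: [0.4, -7.3, 4.9]
opening: -0.1
finger_force: 3.4
```

Request:
play_rows(moves=[0,0,0,0.05,0,0,1,0,0,0,0.05,0,0,1,0,0,0,0.05,0,0,1,0,0,0,0.05,0,0,1])

```text
t: 5.57
tcp_pos: [536.6, -37.7, 21.4]
tool_rot: [-180.0, 0.0, 97.1]
contact_force: [0.5, -6.2, 5.1]
opening: 0.0
finger_force: 3.6
```

Request:
play_rows(moves=[0,0,0,0.05,0,0,1,0,0,0,0.05,0,0,1,0,0,0,0.05,0,0,1,0,0,0,0.05,0,0,1])

```text
t: 5.9
tcp_pos: [536.5, -35.7, 21.4]
tool_rot: [180.0, 0.0, 97.1]
contact_force: [1.7, -7.3, 2.9]
opening: -0.2
finger_force: 3.5
```

Request:
play_rows(moves=[0,0,0,0.05,0,0,1,0,0,0,0.05,0,0,1,0,0,0,0.05,0,0,1])

```text
t: 6.15
tcp_pos: [536.2, -34.2, 21.4]
tool_rot: [-180.0, 0.0, 97.1]
contact_force: [1.1, -7.2, 4.4]
opening: -0.1
finger_force: 3.5
```

Request:
play_rows(moves=[0,0,0,0.05,0,0,1,0,0,0,0.05,0,0,1,0,0,0,0.05,0,0,1])

```text
t: 6.4
tcp_pos: [536.1, -33.5, 21.4]
tool_rot: [-180.0, 0.1, 97.1]
contact_force: [2.2, -10.6, 4.5]
opening: -0.1
finger_force: 5.5
```

Request:
play_rows(moves=[0,0,0,0.05,0,0,1,0,0,0,0.05,0,0,1])

```text
t: 6.57
tcp_pos: [536.1, -33.4, 21.4]
tool_rot: [-180.0, 0.1, 97.0]
contact_force: [3.3, -15.0, 3.6]
opening: 0.4
finger_force: 7.0
```

The force is climbing and the TCP has stalled at the predicted spot. I'll press a little more, back off, and look.

Request:
play_rows(moves=[0,0,0,0.05,0,0,1,0,0,0,0,0,0,1,0,0,0,0,0,0,1])

```text
t: 6.82
tcp_pos: [536.1, -33.4, 21.4]
tool_rot: [-180.0, 0.2, 97.0]
contact_force: [3.0, -13.6, 4.0]
opening: -0.0
finger_force: 6.9
```

Request:
play_rows(moves=[0,0,0,-0.1,0,0,1,0,0,0,-0.2,0,0,1,0,0,0,-0.5,0,0,1,0,0,0,-1,0,0,1,0,0,0,0,0,-3,1])

```text
t: 7.23
tcp_pos: [535.2, -50.0, 47.3]
tool_rot: [-179.5, -0.1, 97.1]
contact_force: [-0.7, -0.9, 0.5]
opening: -0.2
finger_force: 0.0
```

Request:
play_rows(moves=[0,0,0,0,0,-4,1,0,0,0,0,0,-4,1,0,0,0,0,0,-4,-1,0,0,0,0,0,0,-1,0,0,0,0,0,0,-1])

```text
t: 7.65
tcp_pos: [539.3, -48.6, 173.5]
tool_rot: [179.7, 0.0, 97.2]
contact_force: [-0.9, -0.1, -0.8]
opening: 35.5
finger_force: 0.0
```

```bash
python3 - <<'E'
from h import *
o=arm.get_obs();print(o["q"],o["tcp_pos"])
i=arm.camera_info("wrist");im=arm.snapshot("wrist");np.savez("w2.npz",**i)
cv2.imwrite("pics/w2.png",im[:300])
t=arm.snapshot("top");cv2.imwrite("pics/top2.png",t)
cv2.imwrite("pics/crop2.png",cv2.resize(t[150:240,220:395],None,fx=4.5,fy=4.5,interpolation=cv2.INTER_CUBIC))
E
```

```text
[ 16.9  26.3 -24.2 106.7  13.9  49.5  -6.9] [539.3 -48.6 173.5]
```

View pics/w2.png

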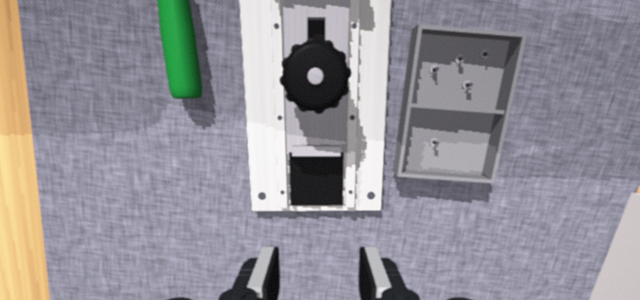

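The jaw has moved up and the strip shows behind it; the knob is at (316,76). Checking the gap in the top crop.

View pics/crop2.png

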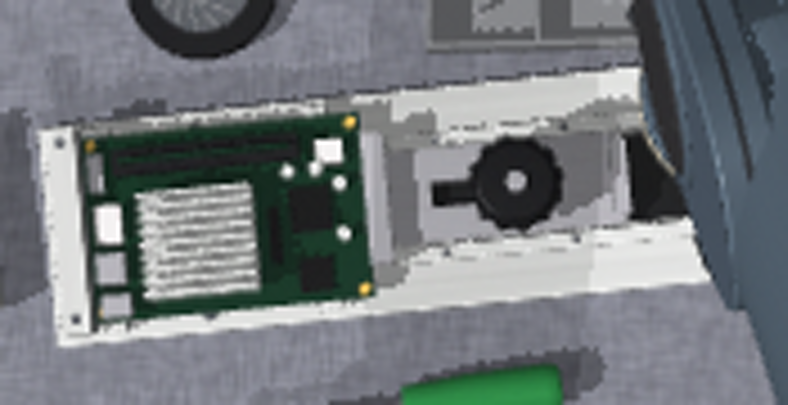

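```bash
python3 - <<'E'
from h import *
i=dict(np.load("w2.npz"));im=cv2.imread("pics/w2.png")
g=im.max(2)[30:120,270:360]; m=cv2.morphologyEx((g<55).astype(np.uint8),cv2.MORPH_OPEN,np.ones((21,21)))
y,x=np.where(m);print(x.min()+270,x.max()+270,y.min()+30,y.max()+30)
k=ray("",(316,76),65,i);print(k)
print("tab",ray("",(316,156),31,i), "plate end",ray("",(252,211),10,i),ray("",(381,211),10,i))
T=i["world_from_camera"];print(T)
E
```

```text
284 346 42 109
[526.9  36.6  65. ]
tab [534.2 -23.3  31. ] plate end [482.  -84.9  10. ] [600.7 -70.1  10. ]
[[  1.    0.1   0.  529.3]
 [  0.1  -1.   -0.3  22.8]
 [  0.    0.3  -1.  315.6]
 [  0.    0.    0.    1. ]]
```

The board is flush at both jaws: left edge on the fixed jaw, right edge on the nose at x≈365. Next I'll go above the knob and prewind counter-clockwise.

Request:
play_rows(moves=[0,0,0,3,-0.1,0,-1,0,0,0,3,-0.1,0,-1,0,0,0,2.65,0,0,-1,0,0,0,0,0,0,-1,0,0,0,0,0,0,-1])

```text
t: 8.17
tcp_pos: [524.2, 38.7, 169.9]
tool_rot: [-179.8, -0.0, 97.4]
contact_force: [0.7, -0.5, 0.3]
opening: 85.3
finger_force: 0.0
```

Request:
play_rows(moves=[0,0,-0.124,0,0,0,-1,0,0,-0.124,0,0,0,-1,0,0,-0.124,0,0,0,-1,0,0,-0.124,0,0,0,-1,0,0,-0.124,0,0,0,-1])

```text
t: 8.58
tcp_pos: [524.8, 35.5, 170.0]
tool_rot: [-179.9, -0.1, 133.0]
contact_force: [0.4, -0.9, -0.8]
opening: 85.9
finger_force: 0.0
```

Request:
play_rows(moves=[0,0,-0.124,0,0,0,-1,0,0,-0.124,0,0,0,-1,0,0,-0.124,0,0,0,-1,0,0,-0.124,0,0,0,-1,0,0,-0.124,0,0,0,-1])

```text
t: 9.0
tcp_pos: [524.8, 35.5, 170.0]
tool_rot: [-180.0, -0.1, 168.5]
contact_force: [0.7, -0.3, -0.4]
opening: 85.5
finger_force: 0.0
```

```bash
python3 - <<'E'
from h import *
o=arm.get_obs();print(o["q"],o["tcp_pos"],o["tool_rot"],o["wrist_torque"])
E
```

```text
[ 20.9  29.2 -44.1 108.4  25.2  52.7  43.2] [524.8  35.5 170. ] [-180.    -0.1  168.5] [-0. -0. -0.]
```

Request:
play_rows(moves=[0,0,-0.124,0,0,0,-1,0,0,-0.124,0,0,0,-1,0,0,-0.124,0,0,0,-1,0,0,-0.124,0,0,0,-1,0,0,-0.124,0,0,0,-1])

```text
t: 9.42
tcp_pos: [524.9, 35.4, 170.0]
tool_rot: [180.0, -0.1, -156.0]
contact_force: [0.3, -0.1, -0.4]
opening: 85.5
finger_force: 0.0
```

Request:
play_rows(moves=[0,0,-0.124,0,0,0,-1,0,0,-0.124,0,0,0,-1,0,0,-0.124,0,0,0,-1,0,0,-0.124,0,0,0,-1,0,0,0,0,0,0,-1])

```text
t: 9.83
tcp_pos: [524.8, 35.4, 169.8]
tool_rot: [179.9, -0.1, -127.6]
contact_force: [0.1, 0.3, -0.4]
opening: 85.5
finger_force: 0.0
```

Request:
play_rows(moves=[0,0,0,0,0,2,-1,0,0,0,0,0,3,-1,0,0,0,0,0,2,-1,0,0,0,0,0,0,-1])

```text
t: 10.17
tcp_pos: [522.9, 35.2, 97.3]
tool_rot: [179.7, -0.3, -128.1]
contact_force: [-0.3, -0.7, -0.2]
opening: 85.4
finger_force: 0.0
```

```bash
python3 - <<'E'
from h import *
o=arm.get_obs();print(o["q"],o["tcp_pos"],o["tool_rot"],o["wrist_torque"])
i=arm.camera_info("wrist");im=arm.snapshot("wrist");cv2.imwrite("pics/w3.png",im);np.savez("w3.npz",**i)
print(proj("",[526.5,37,65],i))
E
```

```text
[ 26.8  39.7 -56.6 112.6  42.6  51.9  89.6] [522.9  35.2  97.3] [ 179.7   -0.3 -128.1] [-0.  0.  0.]
[315.3 244.2]
```

View pics/w3.png

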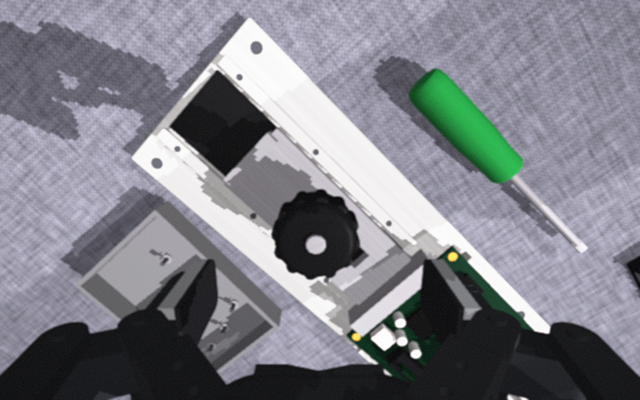

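Knob centre at (316,243) agrees with the prediction (315,244). I'll wind a bit further, centre, and descend.

Request:
play_rows(moves=[0,0,-0.124,0,0,0,-1,0,0,-0.124,0,0,0,-1,0,0,-0.124,0,0,0,-1,0,0,-0.124,0,0,0,-1,0,0,-0.124,0,0,0,-1])

```text
t: 10.63
tcp_pos: [525.9, 36.8, 102.7]
tool_rot: [-179.9, -0.0, -92.1]
contact_force: [-0.3, -0.0, -0.5]
opening: 85.2
finger_force: 0.0
```

Request:
play_rows(moves=[0,0,-0.124,0,0,0,-1,0,0,0,-0.15,-0.37,0,-1,0,0,0,0,0,2,-1,0,0,0,0,0,2,-1,0,0,0,0,0,0,-1])

```text
t: 11.05
tcp_pos: [528.1, 37.9, 59.5]
tool_rot: [179.8, -0.0, -85.6]
contact_force: [0.3, -0.6, 0.2]
opening: 85.5
finger_force: 0.0
```

```bash
python3 - <<'E'
from h import *
o=arm.get_obs();print(o["q"],o["tcp_pos"],o["tool_rot"],o["wrist_torque"])
E
```

```text
[ 29.4  47.5 -64.  113.8  53.4  55.5 122.1] [528.1  37.9  59.5] [179.8  -0.  -85.6] [0. 0. 0.]
```

Request:
play_rows(moves=[0,0,0,0,0,1.5,-1,0,0,0,0,0,1.4,-1,0,0,0,0,0,0,-1,0,0,0,0,0,0,-1,0,0,0,0,0,0,-1])

```text
t: 11.47
tcp_pos: [529.5, 39.2, 33.7]
tool_rot: [-179.9, 0.0, -85.3]
contact_force: [-0.2, 0.6, 0.5]
opening: 85.3
finger_force: 0.0
```

Request:
play_rows(moves=[0,0,0,0.19,0.32,0.4,-1,0,0,0,0,0,0,-1,0,0,0,0,0,0,-1])

```text
t: 11.72
tcp_pos: [525.7, 36.4, 28.6]
tool_rot: [-180.0, -0.0, -85.3]
contact_force: [0.6, 0.0, 0.2]
opening: 85.2
finger_force: 0.0
```

Request:
play_rows(moves=[0,0,0,0.0,0.0,0,1,0,0,0,0,0,0,1,0,0,0,0,0,0,1,0,0,0,0,0,0,1,0,0,0,0,0,0,1], newtons=40)

```text
t: 12.13
tcp_pos: [526.5, 36.9, 28.8]
tool_rot: [-179.9, -0.0, -85.2]
contact_force: [1.2, -0.1, 5.7]
opening: 49.2
finger_force: 40.5
```

```bash
cat > s.py <<'E'
from station import arm
import numpy as np
np.set_printoptions(precision=3,suppress=True)
o=arm.get_obs();print("q7 %.1f q3 %.1f yaw %.2f tau"%(o["q"][6],o["q"][2],o["tool_rot"][2]),o["wrist_torque"],"F",o["contact_force"],o["tcp_pos"],"op %.1f ff %.1f"%(o["opening"],o["finger_force"]))
E
python3 s.py
```

```text
q7 119.4 q3 -61.7 yaw -85.23 tau [-0.189 -0.152 -0.004] F [ 1.222 -0.084  5.705] [526.507  36.853  28.784] op 49.2 ff 40.5
```

Request:
play_rows(moves=[0,0,0.1,0,0,0.005,1,0,0,0.1,0,0,0.005,1,0,0,0.1,0,0,0.005,1,0,0,0.1,0,0,0.005,1,0,0,0.1,0,0,0.005,1])

```text
t: 12.55
tcp_pos: [526.5, 36.9, 28.6]
tool_rot: [-179.9, 0.0, -114.2]
contact_force: [0.5, -2.1, 5.4]
opening: 49.4
finger_force: 40.6
```

```bash
python3 s.py
```

```text
q7 93.8 q3 -55.7 yaw -114.16 tau [-0.195 -0.08   0.077] F [ 0.538 -2.119  5.362] [526.516  36.871  28.579] op 49.4 ff 40.6
```

Request:
play_rows(moves=[0,0,0.1,0,0,0.005,1,0,0,0.1,0,0,0.005,1,0,0,0.1,0,0,0.005,1,0,0,0.1,0,0,0.005,1,0,0,0.1,0,0,0.005,1])

```text
t: 12.97
tcp_pos: [526.5, 36.9, 28.3]
tool_rot: [-180.0, 0.1, -142.8]
contact_force: [0.1, -1.2, 5.5]
opening: 48.8
finger_force: 40.6
```

```bash
python3 s.py
```

```text
q7 69.3 q3 -49.1 yaw -142.80 tau [-0.109 -0.083  0.078] F [ 0.067 -1.166  5.536] [526.45   36.878  28.293] op 48.8 ff 40.6
```

Request:
play_rows(moves=[0,0,0.1,0,0,0.005,1,0,0,0.1,0,0,0.005,1,0,0,0.1,0,0,0.005,1,0,0,0.1,0,0,0.005,1,0,0,0.1,0,0,0.005,1])

```text
t: 13.38
tcp_pos: [526.5, 36.9, 28.2]
tool_rot: [-180.0, 0.1, -171.4]
contact_force: [-1.3, -1.2, 8.3]
opening: 48.9
finger_force: 40.7
```

```bash
python3 s.py
```

```text
q7 45.6 q3 -42.0 yaw -171.43 tau [-0.201  0.123  0.172] F [-1.291 -1.248  8.277] [526.477  36.914  28.242] op 48.9 ff 40.7
```

Request:
play_rows(moves=[0,0,0.1,0,0,0.005,1,0,0,0.1,0,0,0.005,1])

```text
t: 13.55
tcp_pos: [526.5, 36.9, 28.2]
tool_rot: [-180.0, 0.1, 177.1]
contact_force: [-1.5, -0.7, 9.7]
opening: 49.3
finger_force: 40.8
```

```bash
python3 s.py
```

```text
q7 36.4 q3 -39.0 yaw 177.13 tau [-0.303  0.227  0.268] F [-1.451 -0.672  9.666] [526.532  36.901  28.237] op 49.3 ff 40.8
```

Request:
play_rows(moves=[0,0,0.1,0,0,0,1,0,0,0.1,0,0,0,1], newtons=70)

```text
t: 13.72
tcp_pos: [526.5, 36.9, 28.4]
tool_rot: [180.0, 0.1, 165.7]
contact_force: [-0.8, -1.6, 11.0]
opening: 48.6
finger_force: 70.2
```

```bash
python3 s.py
```

```text
q7 27.3 q3 -36.0 yaw 165.67 tau [-0.297  0.26   0.27 ] F [-0.845 -1.566 11.036] [526.506  36.912  28.351] op 48.6 ff 70.2
```

Request:
play_rows(moves=[0,0,0.1,0,0,0,1])

```text
t: 13.8
tcp_pos: [526.5, 36.9, 28.4]
tool_rot: [180.0, 0.1, 160.0]
contact_force: [-1.3, -0.6, 10.3]
opening: 48.5
finger_force: 70.2
```

```bash
python3 s.py
```

```text
q7 22.9 q3 -34.5 yaw 159.95 tau [-0.293  0.254  0.385] F [-1.308 -0.642 10.348] [526.542  36.926  28.354] op 48.5 ff 70.2
```

Request:
play_rows(moves=[0,0,0.1,0,0,0,1])

```text
t: 13.88
tcp_pos: [526.5, 36.9, 28.3]
tool_rot: [180.0, 0.1, 154.2]
contact_force: [-1.1, -0.8, 10.6]
opening: 48.3
finger_force: 70.2
```

```bash
python3 s.py
```

```text
q7 18.5 q3 -32.9 yaw 154.23 tau [-0.248  0.196  0.391] F [-1.108 -0.816 10.554] [526.509  36.943  28.345] op 48.3 ff 70.2
```

Request:
play_rows(moves=[0,0,0.1,0,0,0,1])

```text
t: 13.97
tcp_pos: [526.5, 36.9, 28.3]
tool_rot: [180.0, 0.1, 148.5]
contact_force: [-1.4, -1.2, 10.4]
opening: 48.6
finger_force: 70.2
```

```bash
python3 s.py
```

```text
q7 14.1 q3 -31.4 yaw 148.50 tau [-0.282  0.231  0.377] F [-1.426 -1.157 10.363] [526.524  36.931  28.338] op 48.6 ff 70.2
```

Request:
play_rows(moves=[0,0,0.1,0,0,0,1,0,0,0.1,0,0,0,1])

```text
t: 14.13
tcp_pos: [526.5, 36.9, 28.3]
tool_rot: [179.9, 0.1, 137.1]
contact_force: [-1.1, -0.8, 10.5]
opening: 48.8
finger_force: 70.2
```

```bash
python3 s.py; python3 - <<'E'
from station import arm
import numpy as np
r=[]
for _ in range(10):
    arm.snapshot("top");o=arm.get_obs();r.append([o["wrist_torque"][2],o["tool_rot"][2],o["contact_force"][2]])
r=np.array(r);print(r.round(3));print(r.mean(0))
E
```

```text
q7 5.5 q3 -28.2 yaw 137.05 tau [-0.286  0.24   0.475] F [-1.147 -0.82  10.507] [526.506  36.923  28.333] op 48.8 ff 70.2
[[-4.80000e-02  1.36602e+02  9.43600e+00]
 [-4.54000e-01  1.37029e+02  1.04700e+01]
 [-4.58000e-01  1.37181e+02  1.11930e+01]
 [-3.73000e-01  1.37225e+02  1.15340e+01]
 [-4.34000e-01  1.37227e+02  1.17790e+01]
 [-4.01000e-01  1.37227e+02  1.18770e+01]
 [-3.37000e-01  1.37226e+02  1.18610e+01]
 [-3.65000e-01  1.37226e+02  1.13340e+01]
 [-4.03000e-01  1.37226e+02  1.20110e+01]
 [-4.51000e-01  1.37225e+02  1.17140e+01]]
[ -0.37223155 137.13934494  11.32084536]
```

Request:
play_rows(moves=[0,0,0.115,0,0,0,1,0,0,0.115,0,0,0,1])

```text
t: 14.8
tcp_pos: [526.5, 36.9, 28.3]
tool_rot: [179.9, 0.0, 123.9]
contact_force: [-1.4, -0.9, 10.0]
opening: 48.6
finger_force: 71.9
```

```bash
python3 s.py
```

```text
q7 -4.1 q3 -24.6 yaw 123.87 tau [-0.256  0.263  0.567] F [-1.384 -0.945 10.04 ] [526.523  36.941  28.331] op 48.6 ff 71.9
```

Torque about 0.55 Nm matches a quarter turn past the bite. Letting go.

Request:
play_rows(moves=[0,0,0,0,0,0,-1,0,0,0,0,0,0,-1,0,0,0,0,0,0,-1,0,0,0,0,0,0,-1,0,0,0,0,0,0,-1])

```text
t: 15.22
tcp_pos: [525.6, 36.7, 27.2]
tool_rot: [-180.0, -0.0, 124.2]
contact_force: [-0.4, 0.0, 0.0]
opening: 85.3
finger_force: 0.0
```

Request:
play_rows(moves=[0,0,0,0,0,-2,-1,0,0,0,0,0,-3,-1,0,0,0,0,0,-4,-1,0,0,0,0,0,-4,-1,0,0,0,0,0,-3,-1])

```text
t: 15.63
tcp_pos: [526.0, 37.0, 190.3]
tool_rot: [179.9, 0.0, 124.2]
contact_force: [0.7, 0.1, -0.2]
opening: 85.4
finger_force: 0.0
```

Request:
play_rows(moves=[0,0,0,-3,0,0,-1,0,0,0,-4,0,0,-1,0,0,0,-4,0,0,-1,0,0,0,-4,0,0,-1,0,0,0,-2,0,0,-1])

```text
t: 16.05
tcp_pos: [622.7, -109.9, 186.9]
tool_rot: [-179.9, 0.1, 123.9]
contact_force: [-0.1, -1.0, -0.9]
opening: 85.3
finger_force: 0.0
```

Request:
play_rows(moves=[0,0,0,0,0,0,-1,0,0,0,0,0,0,-1,0,0,0,0,0,0,-1])

```text
t: 16.3
tcp_pos: [620.5, -103.0, 187.2]
tool_rot: [-180.0, -0.1, 124.2]
contact_force: [-0.8, 0.7, 0.7]
opening: 85.6
finger_force: 0.0
```

```bash
python3 s.py; python3 - <<'E'
from h import *
t=arm.snapshot("top")
cv2.imwrite("pics/crop4.png",cv2.resize(t[110:280,150:400],None,fx=3.2,fy=3.2,interpolation=cv2.INTER_CUBIC))
E
```

```text
q7 21.3 q3 -31.6 yaw 124.17 tau [0.063 0.015 0.02 ] F [-0.777  0.737  0.656] [ 620.519 -102.977  187.156] op 85.6 ff 0.0
```

View pics/crop4.png

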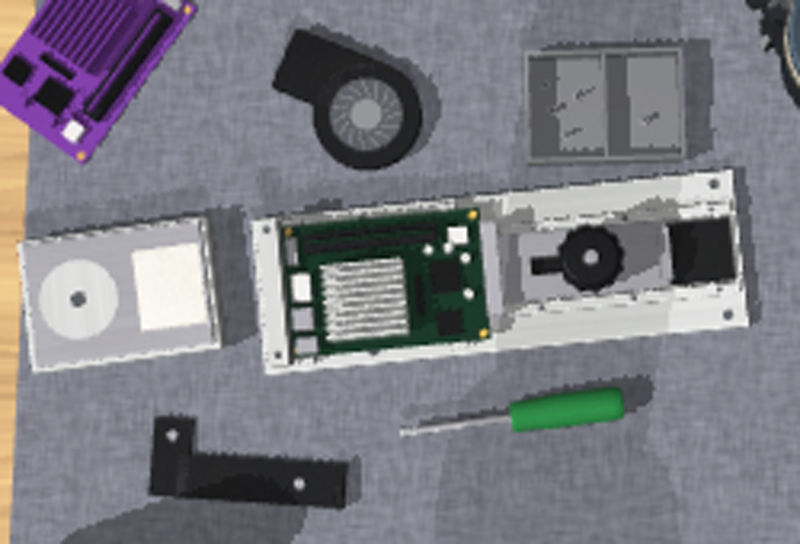

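The picture shows the board flush against both jaws, at x≈287 and x≈488. The jaw is in place, the gripper is clear and the bystanders are where they were. Handing in.

```bash
python3 -c "
from station import arm
print(arm.hand_in())"
```

```text
the job is handed in; nothing more can be done
None
```

The job is handed in: the board shows no visible gap at either jaw, and I turned the knob about a quarter turn past the bite (placed from noisy torque readings, final torque about 0.55 Nm) and let go; the other things on the bench were not touched.

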